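# Count the rack's gaps with a fingertip and push the till roll into the third

### The arm

A 7-joint arm with a two-finger parallel gripper is mounted at the origin on a cart in front of the work surface, level with it; the furniture and walls round the work are solid. World frame = base frame: x ahead of the robot, y to its left, z up, the work surface at z = 0. Lengths are in m, angles in rad, forces in N, time in s.
With the tool pointing down it reaches from about 0.35 to 0.9 m from the base axis. Payload 8.1 kg.
Tool frame: the origin (TCP) lies between the finger pads; the fingertips stand 19 mm ahead of it and the grasp point (between the pads) is the TCP; z points along the fingers, y is the line along which they close (so a half turn about z gives the same grasp; the last joint's range is limited). The gripper opens to 92 mm and grips with 3 to 60 N. Pads are 19 mm wide; open, the fingers measure 130 mm over their backs; the gripper's body (75 mm by 190 mm) begins 47 mm behind the grasp point.
Start: joints at [-1.343, 0.434, 0.025, 1.573, -0.012, 1.134, -0.075], TCP at [0.203, 0.591, 0.246] pointing down, gripper open.
Joint ranges: [-2.62, 2.62], [-0.44, 2.09], [-1.27, 1.32], [0.08, 2.57], [-1.32, 4.46], [0.12, 2], [-2.74, 2.74]. Speed limits (rad/s): [2.22, 2.22, 3.01, 3.01, 3.14, 3.14, 3.14].

### API

Orientations are given as a rotation vector (axis times angle).
In Python, from rig import * gives the robot as it stands.
- The arm moves only by the tool arm_command, never from a script. Its argument "plan" is text: rows parted by semicolons, each of 7 numbers parted by spaces: the turn, a rotation vector about the tool's x, y, z in degrees, then the shift along the tool's x, y, z in m, then the closure in counts, from 0 (fully open) to 255 (shut). In form: ax ay az tx ty tz fingers; .... A call has 1 to 12 rows; each row is the pose to reach, as a shift and turn from the pose commanded when the call began, along the tool's axes at that moment; what a row does not reach only later rows make up. A row lasts 1/12 s, in which the tool goes at most 41.7 mm and 7.16 degrees, less where a joint would pass 70% of its speed; a pose out of reach is approached as far as the arm can. A call with a gripper value outside its range is refused whole. The fingers move at their own pace and stop on an object; "grip_force" is the grip in N (left out, the last holds). Time passes only in rows, so rows that repeat a pose let the fingers close. It gives the time, the measured TCP pose, the force, the opening and the grip force at its end, in the units of the state.
- sense(): the state, without advancing time (a new reading comes with each control period).
- read_camera(name): name is "scene" or "top" or "wrist"; returns the picture (480x640x3 uint8, red, green, blue); there is no depth.
- camera_info(name): a dict with "fx", "fy", "cx", "cy" (pixels), "pose" (4x4, takes a point from camera to world coordinates); the wrist camera has in their place "T_tool_cam" (4x4, takes a point from camera to tool coordinates, whose origin is the TCP and whose axes are the flange's). Camera axes: x right, y down, z forward; pixel columns grow to the right and rows downward; lengths in m; the calibration is good to about 2 mm. A picture is of the moment at which its call begins: read the wrist's pose just before it. camera_info takes no time and is no camera call.
- finish_job(): hands the job in; it is judged then, once.
The state is a dict: "clock": time; "joint_positions": joint angles; "dq": joint speeds; "joint_efforts": joint torques, N m; "position": TCP position; "tcp_rot": TCP orientation; "force": force on the tool from outside, world axes, zero at the start; "ft_torque": the same for the moment, N m; "finger_gap": finger opening in m; "grasp_force": force on a finger pad.
Only numpy, scipy, OpenCV 4.12 (cv2) and the standard library are available. Lean on these libraries where they do the work, as an engineer would, in place of code of your own. Each camera call takes 0.05 s, during which the arm holds its last target. There are 200 camera calls.

### The job

With the fingers closed together, press a fingertip lightly on the metal rail on top of the wooden rack, at the end with the red post, and run it along in contact past the first and second gaps to the third gap counted from the red post; stop there, without running on over the fourth. Then push the small white till roll that stands in front of the rack, untouched until now, into that third gap until it is fully home against the back board. Only push it: keep it upright on the worktop, never lift it, and leave the tamper, order pad, milk pitcher and shot glass where they are.

Things in the scene. Friction and masses are not known exactly. Their poses are not given: they have to be found in the camera images.
- rack: Fixed low wooden rack, four equal gaps in a row along its y. Origin: on the worktop, mid-length, at the back board's front face; x runs from the open front (robot side) to the back, z up. Back board x 0 to 12 mm, 34 high. Five dividers, 6 thick, 34 high, from the board to x = -30, at y = -108, -54, 0, 54, 108: gaps 48 wide, 30 deep, at y = -81, -27, 27, 81. No floor plate. Yaw within 0.2 rad.
- rail: Aluminium rail on top of the back board, 18 mm wide, 214 long, above all four gaps. Origin: centre of its top face, 48 mm above the worktop, at rack x = 10 mm, y = 0. Black beads, 1.5 mm proud, 15 wide, low and rounded, mark the three inner dividers; a finger rides over them. Sprung: gives straight down 5 mm (about 1 N at first, 4.5 N fully down, then a hard stop); press it 2 to 4 mm.
- red_post: Red round plastic post, 16 mm across and 44 mm high, fixed at one end of the rack (rack x = +6 mm, y = +119 or -119 mm); gaps are counted from it. Origin at the centre of its foot.
- grey_post: Grey post of the same size at the other end of the rack. Origin at the centre of its foot.
- till_roll: Small white paper till roll standing upright, loose, 40 mm across, 57 high, about 80 g, in front of the rack. Origin: centre of its foot. Fully home in a gap its origin is at rack x = -20 mm, and it sticks out 10 mm in front of the dividers. Push it low, about 10 to 25 mm above the worktop, with closed or slightly opened (25 mm) fingertips.
- tamper: Coffee tamper with dark wooden handle, 59 mm across, 94 mm high, loose, behind the rack. Leave alone. Origin at its foot.
- order_pad: Black order pad lying flat, 130 x 95 x 16 mm, loose, at the left. Leave alone. Origin at its underside.
- pitcher: Steel milk pitcher, 67 x 94 x 92 mm, loose, at the right. Leave alone. Origin at its foot.
- shot_glass: Filled shot glass, 57 mm across, 68 mm high, loose, at the right. Leave alone. Origin at its foot.
Not all that is in view belongs to the job. Leave any blue look-alike of the till_roll alone.

How it is judged:
On the way, in this order (a step that is already met when the one before it is completed fails the run):
1. fingertip pressed on the rail over the first gap from the red post (contact force between the fingers and rail above 0.5 N and distance of till_roll from where it was at the start of the episode below 0.02 m and ((y of red_post in the frame of rack above 0 m and y of the grasp point in the frame of rack between 0.06 and 0.13 m) or (y of red_post in the frame of rack below 0 m and y of the grasp point in the frame of rack between -0.13 and -0.06 m))), for 0.05 s.
2. fingertip on the rail passing between first and second gap (contact force between the fingers and rail above 0.5 N and distance of till_roll from where it was at the start of the episode below 0.02 m and ((y of red_post in the frame of rack above 0 m and y of the grasp point in the frame of rack between 0.042 and 0.058 m) or (y of red_post in the frame of rack below 0 m and y of the grasp point in the frame of rack between -0.058 and -0.042 m))), for 0.05 s.
3. fingertip on the rail over the second gap (contact force between the fingers and rail above 0.5 N and distance of till_roll from where it was at the start of the episode below 0.02 m and ((y of red_post in the frame of rack above 0 m and y of the grasp point in the frame of rack between 0.014 and 0.04 m) or (y of red_post in the frame of rack below 0 m and y of the grasp point in the frame of rack between -0.04 and -0.014 m))), for 0.05 s.
4. fingertip on the rail passing between second and third gap (contact force between the fingers and rail above 0.5 N and distance of till_roll from where it was at the start of the episode below 0.02 m and ((y of red_post in the frame of rack above 0 m and y of the grasp point in the frame of rack between -0.012 and 0.012 m) or (y of red_post in the frame of rack below 0 m and y of the grasp point in the frame of rack between -0.012 and 0.012 m))), for 0.05 s.
5. fingertip on the rail over the third gap (contact force between the fingers and rail above 0.5 N and distance of till_roll from where it was at the start of the episode below 0.02 m and ((y of red_post in the frame of rack above 0 m and y of the grasp point in the frame of rack between -0.05 and -0.0145 m) or (y of red_post in the frame of rack below 0 m and y of the grasp point in the frame of rack between 0.0145 and 0.05 m))), for 0.05 s.
6. till roll pushed home in the third gap (x of till_roll in the frame of rack between -0.025 and -0.014 m and ((y of red_post in the frame of rack above 0 m and y of till_roll in the frame of rack between -0.036 and -0.018 m) or (y of red_post in the frame of rack below 0 m and y of till_roll in the frame of rack between 0.018 and 0.036 m)) and height (world z) of till_roll below 0.006 m and angle between till_roll's own z axis and vertical below 0.12 rad and linear speed of till_roll below 0.02 m/s), for 0.2 s.
At the end, for the whole second after the job is handed in: The till roll stands upright on the worktop (tilt under 0.12 rad), at rest, in the third gap from the red post, its axis within 9 mm of the gap's middle line and at rack x between -25 and -14 mm (touching the back board it is at -20 mm) (all of step 6).
It fails at once if the till roll was lifted off the worktop (height (world z) of till_roll above 0.012 m).
It fails at once if the till roll was tipped over (angle between till_roll's own z axis and vertical above 0.5 rad).
It fails at once if the fingertip ran on along the rail past the third gap, over the fourth (contact force between the fingers and rail above 0.5 N and ((y of red_post in the frame of rack above 0 m and y of the grasp point in the frame of rack between -0.3 and -0.066 m) or (y of red_post in the frame of rack below 0 m and y of the grasp point in the frame of rack between 0.066 and 0.3 m))).
It fails at once if the tamper, order pad, pitcher or shot glass was moved from its place or tipped (distance of any of tamper, order_pad, pitcher, shot_glass from where it was at the start of the episode above 0.03 m or angle between any of tamper, order_pad, pitcher, shot_glass's own z axis and vertical above 0.4 rad).
It also fails if it takes over 58 s, if anything falls off the work surface, if the arm or the gripper's body presses on something with over 40 N, if the wrist force passes 120 N, or if a joint passes its speed limit or range.

## Working session

There is one attempt and no reset: what is moved stays moved. The work goes in short steps, Python scripts to look and compute and a tool call to move; the robot and the scene stay as the last step left them, time stands still between calls to the robot, and variables do not carry over. Pictures are saved under pics/ and viewed, at most 12 in all, crops included, and the job is handed in when it is done.

Besides the shell and the picture viewer there is one more tool, called after "Call:" by a JSON object that holds its "api" and its "payload". arm_command: Moves the arm, as the interface text tells. Its arguments: {"type":"object","properties":{"plan":{"type":"string"},"grip_force":{"type":"number"}},"required":["plan"]}

```bash
mkdir -p pics
python3 - <<'E'
from rig import *
import cv2
s=sense();print({k:s[k] for k in('clock','position','tcp_rot','force','finger_gap')})
for n in('scene','top'):
    cv2.imwrite(f'pics/{n}0.png',read_camera(n)[:,:,::-1]);c=camera_info(n);print(n,c)
print(camera_info('wrist'))
E
```

```text
{'clock': 0.0, 'position': array([0.20285335, 0.59063087, 0.24495102]), 'tcp_rot': array([-5.17348061e-01, -3.09852962e+00,  2.49693256e-03]), 'force': array([ 0.48231734,  0.36712701, -0.01916989]), 'finger_gap': 0.09176292987905668}
scene {'fx': 564.1049393331703, 'fy': 564.1049393331703, 'cx': 319.67304409219855, 'cy': 242.72334537862514, 'pose': array([[ 0.97592258, -0.10477523,  0.19130414,  0.29857805],
       [-0.21719058, -0.54756513,  0.80808457, -1.21718685],
       [ 0.02008423, -0.83017744, -0.55713737,  0.87793592],
       [ 0.        ,  0.        ,  0.        ,  1.        ]])}
top {'fx': 569.3634715105653, 'fy': 569.3634715105653, 'cx': 319.7328084624131, 'cy': 245.1961419875737, 'pose': array([[ 5.63142258e-02, -9.75392223e-01,  2.13163596e-01,
         3.53632866e-01],
       [-9.98412518e-01, -5.52451598e-02,  1.09733968e-02,
        -3.58416084e-02],
       [ 1.07289110e-03, -2.13443162e-01, -9.76954894e-01,
         1.17319979e+00],
       [ 0.00000000e+00,  0.00000000e+00,  0.00000000e+00,
         1.00000000e+00]])}
{'fx': 377.55248590273885, 'fy': 377.55248590273885, 'cx': 310.41969223483716, 'cy': 237.24943694492578, 'T_tool_cam': array([[ 5.81216296e-04, -9.51158566e-01, -3.08702193e-01,
         8.39200778e-02],
       [ 9.99999775e-01,  4.49509943e-04,  4.97764304e-04,
         1.20294119e-03],
       [-3.34688076e-04, -3.08702413e-01,  9.51158614e-01,
        -1.39377791e-01],
       [ 0.00000000e+00,  0.00000000e+00,  0.00000000e+00,
         1.00000000e+00]])}
```

View pics/top0.png

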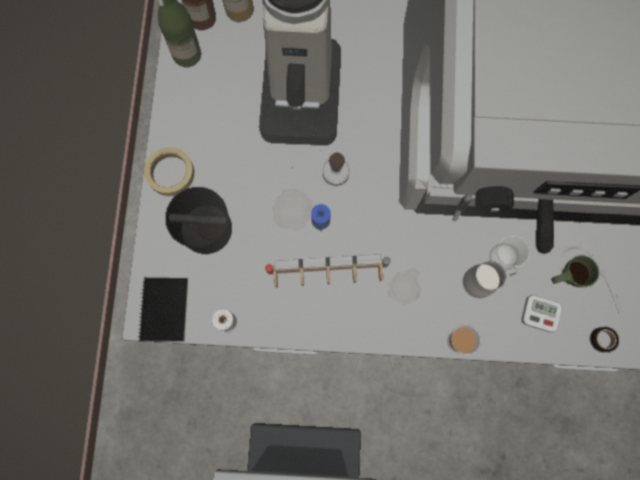

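View pics/scene0.png

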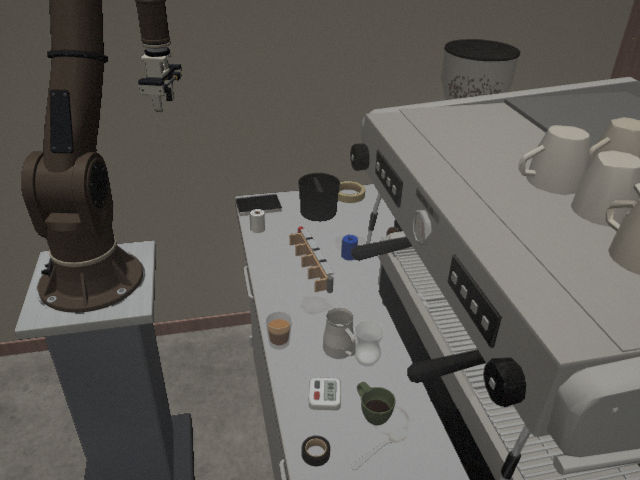

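The top view shows the rack with the red post at (269,268), on the left (+y), and the grey post at (386,261). Candidates for the till roll are the white roll at (223,320), the blue look-alike at (320,216), the white mug at (487,275) and the timer at (543,313). I choose the white roll at (223,320), which stands in front of the rack, and will check it in a crop.

```bash
cat > h.py <<'E'
from rig import *
import cv2, numpy as np
from scipy.spatial.transform import Rotation as R
def cast(name,uv,z,T=None):
    c=camera_info(name);T=c['pose'] if T is None else T
    d=T[:3,:3]@np.array([(uv[0]-c['cx'])/c['fx'],(uv[1]-c['cy'])/c['fy'],1.])
    return T[:3,3]+d*(z-T[2,3])/d[2]
def wristT():
    s=sense();T=np.eye(4);T[:3,:3]=R.from_rotvec(s['tcp_rot']).as_matrix();T[:3,3]=s['position']
    return T@camera_info('wrist')['T_tool_cam']
def blobs(mask,box=(0,0,640,480),amin=8):
    m=np.zeros(mask.shape,np.uint8);x0,y0,x1,y1=box;m[y0:y1,x0:x1]=mask[y0:y1,x0:x1]
    n,l,st,ce=cv2.connectedComponentsWithStats(m)
    return [(ce[i].round(1),st[i].tolist()) for i in range(1,n) if st[i][4]>=amin]
E
python3 - <<'E'
from h import *
im=cv2.imread('pics/top0.png');b,g,r=[im[:,:,i].astype(int) for i in range(3)]
box=(255,240,400,300)
red=blobs((r>g+60)&(r>b+60),box);print('red',red)
for p,_ in red: print(cast('top',p,.044))
hsv=cv2.cvtColor(im,cv2.COLOR_BGR2HSV)
print('dark',blobs((hsv[:,:,2]<60),box,3))
w=blobs((hsv[:,:,2]>195)&(hsv[:,:,1]<40),(205,305,240,335));print('white',w)
for p,_ in w: print(cast('top',p,.057))
for p in [(275.5,266),(381.5,260),(386,261)]: print(p,cast('top',p,.046))
a=cv2.resize(im[240:340,200:400],None,fx=4,fy=4,interpolation=cv2.INTER_CUBIC);cv2.imwrite('pics/crop.png',a)
E
```

```text
red [(array([268.5, 267.7]), [266, 265, 6, 7, 34])]
[0.54790156 0.077171   0.044     ]
dark []
white []
(275.5, 266) [0.55181131 0.06318484 0.046     ]
(381.5, 260) [ 0.57612891 -0.14917731  0.046     ]
(386, 261) [ 0.57459154 -0.15829719  0.046     ]
```

View pics/crop.png

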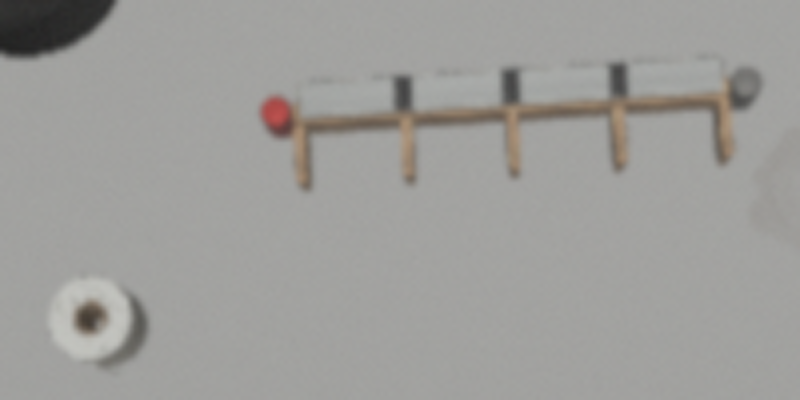

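The crop shows the white paper roll with a brown core at crop (91,318), top (222.6,319.5). The beads are at crop (403,93), (511,86) and (619,80), with the red post on the left and the grey post on the right.

```bash
cat >> h.py <<'E'
def rack():
    f=lambda u,v:(200+(u+.5)/4-.5,240+(v+.5)/4-.5)
    B=np.array([cast('top',f(*p),.0495) for p in[(403,93),(511,86),(619,80)]])
    A=cast('top',f(277,114),.044);G=cast('top',f(746,84),.044)
    yd=(A-G)[:2]/np.linalg.norm((A-G)[:2]);xd=np.array([yd[1],-yd[0]])
    o1=B.mean(0)[:2]-.010*xd; o2=(A+G)[:2]/2-.006*xd
    return (o1+o2)/2,xd,yd,o1,o2,B,A,G
E
python3 - <<'E'
from h import *
o,xd,yd,o1,o2,B,A,G=rack()
print(o1,o2,xd,np.arctan2(xd[1],xd[0]),'L',np.linalg.norm((A-G)[:2]));
b=(B[0]-B[2])[:2];print('beadyaw',np.arctan2(-b[0],b[1]),np.linalg.norm(b))
M=np.c_[xd,yd]
roll=cast('top',(222.4,319.1),.057)[:2];print('roll',roll,'rackframe',M.T@(roll-o))
for y in(.081,-.027):print(y,o+M@[.010,y])
s=sense();Rm=R.from_rotvec(s['tcp_rot']).as_matrix();print(Rm.round(3))
E
```

```text
[ 0.5569029  -0.04162851] [ 0.5554674  -0.04192175] [0.9926362  0.12113368] 0.1214318957632914 L 0.23683836545257886
beadyaw 0.11768590531691137 0.10864750007800805
roll [0.43908815 0.15797572] rackframe [-0.09203817  0.21246432]
0.081 [0.55629969 0.03983974]
-0.027 [ 0.56938213 -0.06736497]
[[-0.946  0.325 -0.   ]
 [ 0.325  0.946 -0.001]
 [-0.    -0.001 -1.   ]]
```

Call:
{"api": "arm_command", "payload": {"plan": "0 0 64.2 -0.512 -0.403 0.045 255;0 0 64.2 -0.512 -0.403 0.045 255;0 0 64.2 -0.512 -0.403 0.045 255;0 0 64.2 -0.512 -0.403 0.045 255;0 0 64.2 -0.512 -0.403 0.045 255;0 0 64.2 -0.512 -0.403 0.045 255;0 0 64.2 -0.512 -0.403 0.045 255;0 0 64.2 -0.512 -0.403 0.045 255;0 0 64.2 -0.512 -0.403 0.045 255;0 0 64.2 -0.512 -0.403 0.045 255;0 0 64.2 -0.512 -0.403 0.045 255;0 0 64.2 -0.512 -0.403 0.045 255", "grip_force": 20}}

```text
clock: 1.1
position: [0.474, 0.1702, 0.2111]
tcp_rot: [-2.084, -2.35, 0.0]
force: [0.8, -0.6, 0.5]
finger_gap: 0.0164
grasp_force: 0.0
```

```bash
cat >> h.py <<'E'
def goto(xy,z,ydir_deg):
    "tool turn/shift (tool axes) to bring TCP to xy,z pointing down with tool y along ydir"
    s=sense();Rm=R.from_rotvec(s['tcp_rot'])
    a=np.radians(ydir_deg);y=np.array([np.cos(a),np.sin(a),0]);zz=np.array([0,0,-1.]);T=R.from_matrix(np.c_[np.cross(y,zz),y,zz])
    d=Rm.inv().apply(np.r_[xy,z]-s['position']);t=np.degrees((Rm.inv()*T).as_rotvec())
    print('at',s['position'].round(4),'t',s['clock'],'F',np.round(s['force'],2),'gap',round(s['finger_gap'],4),'turn',t.round(2),'shift',d.round(4))
E
python3 -c "
from h import *
goto((.556,.044),.2,6.85)"
```

```text
at [0.474  0.1702 0.2111] t 1.1 F [ 0.77 -0.6   0.49] gap 0.0164 turn [-0.01 -0.01  0.02] shift [-0.1351  0.0664  0.0111]
```

Call:
{"api": "arm_command", "payload": {"plan": "0 0 0 -0.135 0.066 0.011 255;0 0 0 -0.135 0.066 0.011 255;0 0 0 -0.135 0.066 0.011 255;0 0 0 -0.135 0.066 0.011 255;0 0 0 -0.135 0.066 0.011 255;0 0 0 -0.135 0.066 0.011 255;0 0 0 -0.135 0.066 0.011 255"}}

```text
clock: 1.68
position: [0.5545, 0.0466, 0.1999]
tcp_rot: [-2.084, -2.349, 0.001]
force: [-0.4, 0.5, -0.1]
finger_gap: 0.0006
grasp_force: 0.0
```

```bash
python3 -c "
from h import *
goto((.556,.044),.1,6.85)
np.save('T1.npy',wristT())
cv2.imwrite('pics/w1.png',read_camera('wrist')[:,:,::-1])"
```

```text
at [0.5545 0.0466 0.1999] t 1.6833 F [-0.45  0.48 -0.12] gap 0.0006 turn [-0.07 -0.03  0.01] shift [-0.0028  0.0013  0.0999]
```

View pics/w1.png

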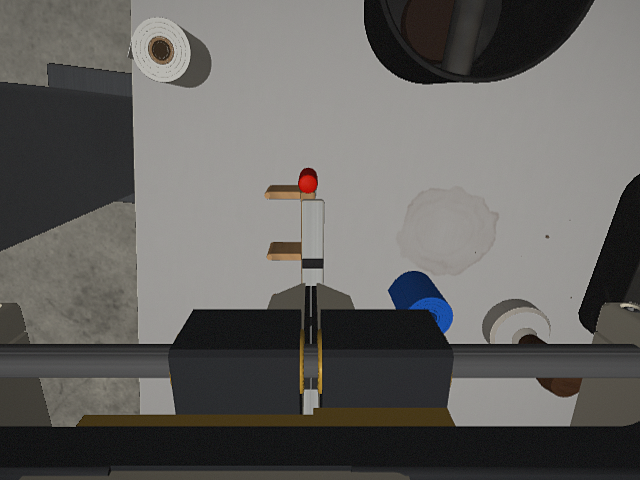

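The wrist view shows the red post top at (308,183), the rail running along columns 302–324 with its first bead at (313,263), the white roll top at (160,50) and the blue roll, to be left alone, at (425,300).

```bash
python3 -c "
from h import *
T=np.load('T1.npy');o,xd,yd=rack()[:3];M=np.c_[xd,yd]
for n,p,z in[('post',(308,183),.044),('railend',(313,200),.048),('bead1',(313,263.5),.0495),('roll',(160.5,50),.057)]:
  q=cast('wrist',p,z,T)[:2];print(n,q,M.T@(q-o))
"
```

```text
post [0.54912301 0.08045033] [0.00779547 0.12218088]
railend [0.5545532  0.06828575] [0.01171214 0.1094481 ]
bead1 [0.56102209 0.0156383 ] [0.01175602 0.05640473]
roll [0.4390794  0.16051694] [-0.09173902  0.21498789]
```

Call:
{"api": "arm_command", "payload": {"plan": "0 0 0 0 0.002 0.04 255;0 0 0 0 0.002 0.08 255;0 0 0 0 0.002 0.11 255;0 0 0 0 0.002 0.125 255;0 0 0 0 0.002 0.13 255;0 0 0 0 0.002 0.132 255;0 0 0 0 0.002 0.134 255;0 0 0 0 0.002 0.135 255;0 0 0 0 0.002 0.136 255;0 0 0 0 0.002 0.136 255;0 0 0 0 0.002 0.136 255"}}

```text
clock: 2.65
position: [0.5578, 0.0466, 0.0652]
tcp_rot: [2.084, 2.35, 0.003]
force: [0.2, 1.1, 2.4]
finger_gap: 0.0003
grasp_force: 1.2
```

```bash
cat >> h.py <<'E'
def inrack():
    o,xd,yd=rack()[:3];M=np.c_[xd,yd];print('rackxy',(M.T@(sense()['position'][:2]-o)-[.0008,.0015]).round(4))
def rk(x,y):
    o,xd,yd=rack()[:3];return o+np.c_[xd,yd]@[x+.0008,y+.0015]
E
python3 -c "
from h import *
inrack();goto(rk(.01,-.027),.064,6.85)"
```

```text
rackxy [0.0115 0.086 ]
at [0.5578 0.0466 0.0652] t 2.65 F [0.21 1.06 2.38] gap 0.0003 turn [ 0.11 -0.03  0.01] shift [-0.113  -0.0013  0.0011]
```

Call:
{"api": "arm_command", "payload": {"plan": "0 0 0 -0.004 0 0 255;0 0 0 -0.009 0 0 255;0 0 0 -0.014 0 0 255;0 0 0 -0.019 0 0 255;0 0 0 -0.024 0 0 255;0 0 0 -0.029 0 0 255;0 0 0 -0.034 0 0 255;0 0 0 -0.039 0 0 255;0 0 0 -0.044 0 0 255;0 0 0 -0.049 0 0 255;0 0 0 -0.054 0 0 255;0 0 0 -0.056 0 0 255"}}

```text
clock: 3.65
position: [0.5638, -0.0107, 0.0643]
tcp_rot: [2.086, 2.349, -0.001]
force: [0.0, 1.9, 3.2]
finger_gap: 0.0004
grasp_force: 1.5
```

```bash
python3 -c "
from h import *
inrack();goto(rk(.01,-.03),.064,6.85)"
```

```text
rackxy [0.0105 0.0284]
at [ 0.5638 -0.0107  0.0643] t 3.65 F [0.05 1.9  3.19] gap 0.0004 turn [-0.01  0.03 -0.06] shift [-0.0584 -0.0003  0.0003]
```

Call:
{"api": "arm_command", "payload": {"plan": "0 0 0 -0.005 0 0 255;0 0 0 -0.01 0 0 255;0 0 0 -0.015 0 0 255;0 0 0 -0.02 0 0 255;0 0 0 -0.025 0 0 255;0 0 0 -0.03 0 0 255;0 0 0 -0.035 0 0 255;0 0 0 -0.04 0 0 255;0 0 0 -0.045 0 0 255;0 0 0 -0.05 0 0 255;0 0 0 -0.055 0 0 255;0 0 0 -0.058 0 0 255"}}

```text
clock: 4.65
position: [0.5707, -0.0681, 0.0642]
tcp_rot: [2.086, 2.349, -0.0]
force: [-0.1, 1.9, 2.7]
finger_gap: 0.0007
grasp_force: 1.5
```

Call:
{"api": "arm_command", "payload": {"plan": "0 0 0 0 0 0 255;0 0 0 0 0 0 255;0 0 0 0 0 0 255"}}

```text
clock: 4.9
position: [0.5707, -0.0679, 0.0643]
tcp_rot: [2.085, 2.349, -0.001]
force: [0.5, -2.2, 2.3]
finger_gap: 0.0003
grasp_force: 1.5
```

```bash
python3 -c "
from h import *
inrack();goto(rk(-.089,.28),.16,6.85)"
```

```text
rackxy [ 0.0105 -0.0292]
at [ 0.5707 -0.0679  0.0643] t 4.9 F [ 0.51 -2.25  2.35] gap 0.0003 turn [ 0.01  0.05 -0.05] shift [ 0.3089 -0.1003 -0.096 ]
```

Call:
{"api": "arm_command", "payload": {"plan": "0 0 0 0 0 -0.04 255;0 0 0 0 0 -0.07 186;0 0 0 0.279 -0.103 -0.07 186;0 0 0 0.279 -0.103 -0.07 186;0 0 0 0.279 -0.103 -0.07 186;0 0 0 0.279 -0.103 -0.07 186;0 0 0 0.279 -0.103 -0.07 186;0 0 0 0.279 -0.103 -0.07 186;0 0 0 0.279 -0.103 -0.07 186;0 0 0 0.279 -0.103 -0.07 186;0 0 0 0.279 -0.103 -0.07 186;0 0 0 0.279 -0.103 -0.07 186"}}

```text
clock: 5.9
position: [0.4349, 0.1978, 0.1341]
tcp_rot: [2.083, 2.352, -0.001]
force: [0.0, -1.1, 0.8]
finger_gap: 0.0251
grasp_force: 0.0
```

```bash
python3 -c "
from h import *
inrack();goto(rk(-.0925,.2495),.038,6.85)
o,xd,yd=rack()[:3];M=np.c_[xd,yd];im=read_camera('top')
g=cv2.cvtColor(cv2.imread('pics/top0.png'),cv2.COLOR_BGR2GRAY)
print('pad',[(M.T@(cast('top',(u,v),.016)[:2]-o)-[.0008,.0015]).round(3) for u,v in[(187,279),(185,341)]])
np.save('T2.npy',wristT())
cv2.imwrite('pics/w2.png',read_camera('wrist')[:,:,::-1])"
```

```text
rackxy [-0.0922  0.251 ]
at [0.4349 0.1978 0.1341] t 5.9 F [ 0.03 -1.15  0.81] gap 0.0251 turn [-0.01  0.02  0.1 ] shift [-0.0015 -0.0003  0.0961]
pad [array([-0.002,  0.288]), array([-0.128,  0.294])]
```

View pics/w2.png

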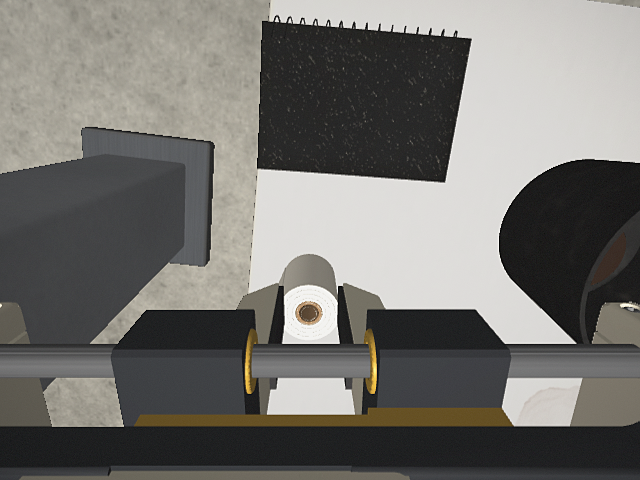

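The wrist view shows the roll at (309,313) between the finger columns, with the order pad's near edge at row about 180. I'll check the offset along the push axis.

```bash
python3 -c "
from h import *
T=np.load('T2.npy');o,xd,yd=rack()[:3];M=np.c_[xd,yd]
for p,z in[((309,313),.057),((258,168),.016),((445,182),.016)]:
  q=cast('wrist',p,z,T)[:2];print(q,M.T@(q-o)-[.0008,.0015])
"
```

```text
[0.43962821 0.16052736] [-0.091993    0.21343175]
[0.39491188 0.243114  ] [-0.12637603  0.30082689]
[0.52275951 0.24889347] [0.00123025 0.29107715]
```

Call:
{"api": "arm_command", "payload": {"plan": "0 0 0 0 0 0.04 186;0 0 0 0 0 0.075 186;0 0 0 0 0 0.092 186;0 0 0 0 0 0.097 186;0 0 0 -0.003 0 0.098 186;0 0 0 -0.006 0 0.098 186;0 0 0 -0.009 0 0.098 186;0 0 0 -0.012 0 0.098 186;0 0 0 -0.016 0 0.098 186;0 0 0 -0.02 0 0.098 186;0 0 0 -0.025 0 0.098 186;0 0 0 -0.03 0 0.098 186"}}

```text
clock: 7.0
position: [0.439, 0.1676, 0.0366]
tcp_rot: [2.085, 2.35, 0.001]
force: [-0.4, 0.7, 1.2]
finger_gap: 0.0249
grasp_force: 0.4
```

```bash
python3 -c "
from h import *
inrack();goto(rk(-.075,-.002),.036,6.85)
T=wristT();im=read_camera('wrist');cv2.imwrite('pics/w3.png',im[:,:,::-1])"
```

```text
rackxy [-0.0918  0.2205]
at [0.439  0.1676 0.0366] t 7.0 F [-0.4   0.68  1.21] gap 0.0249 turn [ 0.04 -0.02  0.01] shift [-0.2225  0.0172  0.0005]
```

View pics/w3.png

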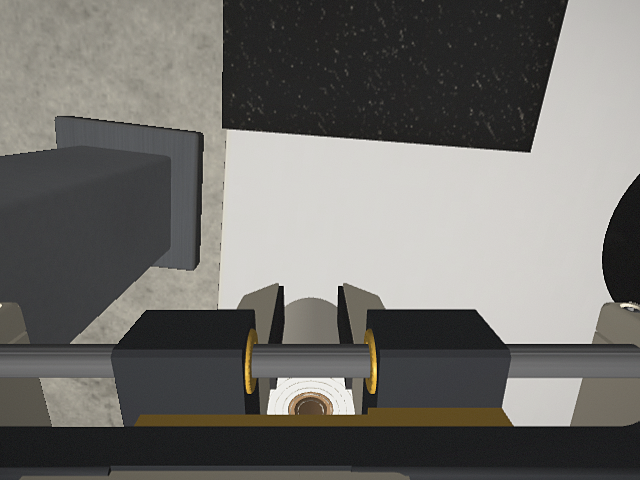

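The roll stands upright and seated against the opened fingertips, with its core at (310,407). I continue pushing.

Call:
{"api": "arm_command", "payload": {"plan": "0 0 0 -0.006 0.0005 0 186;0 0 0 -0.014 0.001 0 186;0 0 0 -0.022 0.002 0 186;0 0 0 -0.03 0.0025 0 186;0 0 0 -0.038 0.003 0 186;0 0 0 -0.046 0.0035 0 186;0 0 0 -0.054 0.004 0 186;0 0 0 -0.062 0.005 0 186;0 0 0 -0.07 0.0055 0 186;0 0 0 -0.078 0.006 0 186;0 0 0 -0.086 0.007 0 186;0 0 0 -0.092 0.007 0 186"}}

```text
clock: 8.05
position: [0.457, 0.0762, 0.0363]
tcp_rot: [2.085, 2.349, 0.0]
force: [0.3, -0.1, 0.8]
finger_gap: 0.0247
grasp_force: 0.3
```

```bash
python3 -c "
from h import *
inrack();goto(rk(-.075,-.002),.036,6.85)
im=read_camera('top')[:,:,::-1];cv2.imwrite('pics/t2.png',cv2.resize(im[220:360,180:400],None,fx=3,fy=3,interpolation=cv2.INTER_CUBIC))"
```

```text
rackxy [-0.085   0.1277]
at [0.457  0.0762 0.0363] t 8.05 F [ 0.34 -0.11  0.78] gap 0.0247 turn [ 0.01  0.01 -0.04] shift [-0.1296  0.0103  0.0003]
```

View pics/t2.png

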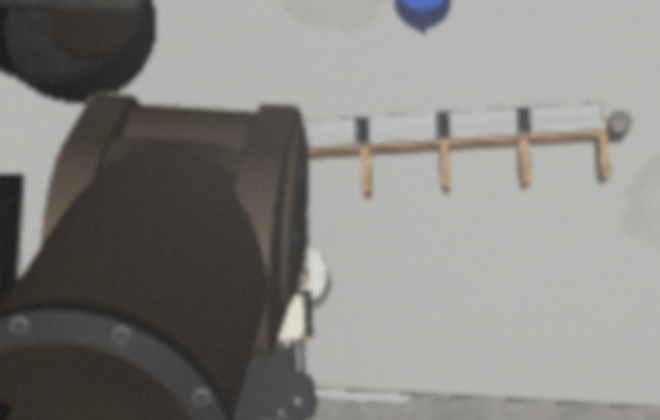

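The top crop shows the roll, partly hidden at about (315,275), still ahead of the fingers. I push on.

Call:
{"api": "arm_command", "payload": {"plan": "0 0 0 -0.006 0.0005 0 186;0 0 0 -0.014 0.001 0 186;0 0 0 -0.022 0.002 0 186;0 0 0 -0.03 0.0025 0 186;0 0 0 -0.038 0.003 0 186;0 0 0 -0.046 0.0035 0 186;0 0 0 -0.054 0.004 0 186;0 0 0 -0.062 0.005 0 186;0 0 0 -0.07 0.0055 0 186;0 0 0 -0.078 0.006 0 186;0 0 0 -0.086 0.007 0 186;0 0 0 -0.092 0.007 0 186"}}

```text
clock: 9.1
position: [0.4749, -0.0143, 0.0363]
tcp_rot: [2.085, 2.349, 0.0]
force: [0.0, -0.1, -0.4]
finger_gap: 0.0245
grasp_force: 0.2
```

Call:
{"api": "arm_command", "payload": {"plan": "0 0 0 -0.005 0.0005 0 186;0 0 0 -0.01 0.001 0 186;0 0 0 -0.015 0.0015 0 186;0 0 0 -0.02 0.002 0 186;0 0 0 -0.025 0.0025 0 186;0 0 0 -0.029 0.003 0 186;0 0 0 -0.032 0.003 0 186;0 0 0 -0.034 0.003 0 186;0 0 0 -0.036 0.003 0 186;0 0 0 -0.037 0.003 0 186"}}

```text
clock: 9.93
position: [0.4819, -0.0497, 0.0363]
tcp_rot: [-2.085, -2.35, -0.0]
force: [-0.1, 0.8, 0.6]
finger_gap: 0.0247
grasp_force: 0.2
```

```bash
python3 -c "
from h import *
inrack();goto(rk(-.075,.03),.14,6.85)"
```

```text
rackxy [-0.0755 -0.0004]
at [ 0.4819 -0.0497  0.0363] t 9.9333 F [-0.05  0.83  0.56] gap 0.0247 turn [-0.   -0.   -0.01] shift [ 0.0304  0.0004 -0.1037]
```

Call:
{"api": "arm_command", "payload": {"plan": "0 0 0 0.005 0 0 186;0 0 0 0.015 0 0 186;0 0 0 0.025 0 0 186;0 0 0 0.025 0 -0.03 186;0 0 0 0.025 0 -0.07 186;0 0 0 0.025 0 -0.1 186;0 0 0 0.025 0 -0.12 186;0 0 0 0.025 0 -0.12 186"}}

```text
clock: 10.6
position: [0.4811, -0.0232, 0.1601]
tcp_rot: [2.08, 2.349, 0.008]
force: [1.0, 0.9, -0.1]
finger_gap: 0.0249
grasp_force: 0.0
```

```bash
python3 -c "
from h import *
print(sense()['joint_positions'].round(2))
goto(rk(-.117,-.027),.16,-83.15);goto(rk(-.117,-.027),.16,96.85)
"
```

```text
[-0.36  0.31  0.38  2.05 -0.16  0.81  0.23]
at [ 0.4811 -0.0232  0.1601] t 10.6 F [ 1.05  0.89 -0.06] gap 0.0249 turn [ 0.27 -0.32 90.08] shift [-0.053  -0.0439 -0.0002]
at [ 0.4811 -0.0232  0.1601] t 10.6 F [ 1.05  0.89 -0.06] gap 0.0249 turn [  0.32   0.27 -89.92] shift [-0.053  -0.0439 -0.0002]
```

Call:
{"api": "arm_command", "payload": {"plan": "0 0 90 -0.053 -0.044 0 186;0 0 90 -0.053 -0.044 0 186;0 0 90 -0.053 -0.044 0 186;0 0 90 -0.053 -0.044 0 186;0 0 90 -0.053 -0.044 0 186;0 0 90 -0.053 -0.044 0 186;0 0 90 -0.053 -0.044 0 186;0 0 90 -0.053 -0.044 0 186;0 0 90 -0.053 -0.044 0 186;0 0 90 -0.053 -0.044 0 186;0 0 90 -0.053 -0.044 0 186;0 0 90 -0.053 -0.044 0 186"}}

```text
clock: 11.6
position: [0.4412, -0.0813, 0.1556]
tcp_rot: [-3.128, -0.291, 0.001]
force: [-0.3, -0.1, 0.1]
finger_gap: 0.0248
grasp_force: 0.0
```

Call:
{"api": "arm_command", "payload": {"plan": "0 0 5 0 0 0 186;0 0 5 0 0 0 186;0 0 5 0 0 0 186"}}

```text
clock: 11.85
position: [0.4413, -0.0816, 0.1557]
tcp_rot: [3.137, 0.168, -0.002]
force: [-0.6, -0.6, -0.4]
finger_gap: 0.025
grasp_force: 0.0
```

```bash
python3 -c "
from h import *
inrack();goto(rk(-.117,-.027),.16,-83.15)
np.save('T4.npy',wristT())
cv2.imwrite('pics/w4.png',read_camera('wrist')[:,:,::-1])"
```

```text
rackxy [-0.1197 -0.0271]
at [ 0.4413 -0.0816  0.1557] t 11.85 F [-0.62 -0.65 -0.37] gap 0.025 turn [ 0.    0.06 -0.7 ] shift [ 0.0027 -0.0001 -0.0043]
```

View pics/w4.png

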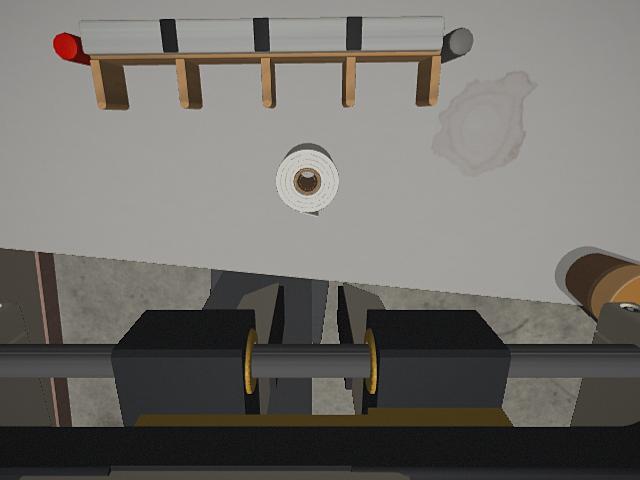

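The wrist view shows the roll at (307,181), facing the third gap between the divider tips at (268,104) and (349,104). The red post is at (66,46) on the left.

```bash
python3 -c "
from h import *
T=np.load('T4.npy');o,xd,yd=rack()[:3];M=np.c_[xd,yd]
for n,p,z in[('roll',(307,181),.057),('bead2',(261,34),.0495),('bead3',(354,33),.0495),('bead1',(169,35),.0495),('tip0',(267.5,86),.034),('tip3',(349,86),.034),('post',(66,46),.044)]:
  q=cast('wrist',p,z,T)[:2];print(n,(M.T@(q-o)-[.0008,.0015]).round(4))
"
```

```text
roll [-0.0748 -0.0245]
bead2 [0.0101 0.0009]
bead3 [ 0.0099 -0.0532]
bead1 [0.0103 0.0545]
tip0 [-0.017   0.0001]
tip3 [-0.0177 -0.0523]
post [0.0063 0.119 ]
```

Call:
{"api": "arm_command", "payload": {"plan": "0 0 -0.7 0 0 0.04 186;0 0 -0.7 0 0 0.08 186;0 0 -0.7 0 0 0.112 186;0 0 -0.7 0 0 0.119 186;0 0 -0.7 0.005 0 0.119 186;0 0 -0.7 0.01 0 0.119 186;0 0 -0.7 0.015 0 0.119 186;0 0 -0.7 0.02 0 0.119 186;0 0 -0.7 0.025 0 0.119 186;0 0 -0.7 0.03 0 0.119 186;0 0 -0.7 0.034 0 0.119 186;0 0 -0.7 0.036 0 0.119 186"}}

```text
clock: 12.9
position: [0.4783, -0.0787, 0.0376]
tcp_rot: [3.136, 0.182, 0.001]
force: [-0.6, -1.0, 0.3]
finger_gap: 0.025
grasp_force: 0.4
```

```bash
python3 -c "
from h import *
inrack();goto(rk(-.0451,-.027),.036,-83.15)
T=wristT();im=read_camera('wrist')[:,:,::-1];cv2.imwrite('pics/w5.png',im)"
```

```text
rackxy [-0.0825 -0.0287]
at [ 0.4783 -0.0787  0.0376] t 12.9 F [-0.6  -0.97  0.3 ] gap 0.025 turn [ 0.01 -0.05 -0.21] shift [ 0.0374 -0.0019  0.0016]
```

View pics/w5.png

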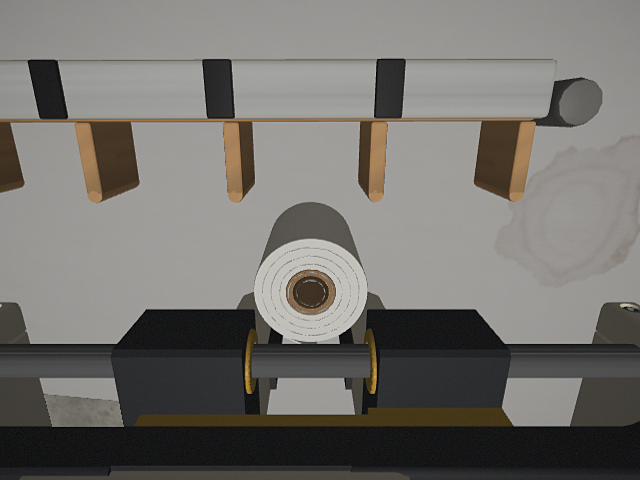

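The roll stands upright and seated on the fingertips at (311,291), facing the gap between the dividers at (238,195) and (372,195). I push it home with a 2 mm leftward correction.

Call:
{"api": "arm_command", "payload": {"plan": "0 0 -0.2 0.004 -0.001 0.001 186;0 0 -0.2 0.008 -0.002 0.001 186;0 0 -0.2 0.012 -0.002 0.001 186;0 0 -0.2 0.016 -0.002 0.001 186;0 0 -0.2 0.02 -0.002 0.001 186;0 0 -0.2 0.024 -0.002 0.001 186;0 0 -0.2 0.028 -0.002 0.001 186;0 0 -0.2 0.031 -0.002 0.001 186;0 0 -0.2 0.034 -0.002 0.001 186;0 0 -0.2 0.036 -0.002 0.001 186;0 0 -0.2 0.037 -0.002 0.001 186;0 0 -0.2 0.037 -0.002 0.001 186"}}

```text
clock: 13.95
position: [0.5142, -0.0727, 0.0363]
tcp_rot: [3.136, 0.186, 0.0]
force: [-0.3, -0.5, 0.1]
finger_gap: 0.0251
grasp_force: 0.0
```

```bash
python3 -c "
from h import *
inrack();goto(rk(-.0451,-.027),.036,-83.15)"
```

```text
rackxy [-0.0463 -0.0271]
at [ 0.5142 -0.0727  0.0363] t 13.95 F [-0.27 -0.5   0.14] gap 0.0251 turn [ 0.   -0.01 -0.05] shift [ 0.0012 -0.0001  0.0003]
```

Call:
{"api": "arm_command", "payload": {"plan": "0 0 0 0.001 0 0 186;0 0 0 0.001 0 0 186;0 0 0 0.002 0 0 186;0 0 0 0.002 0 0 186;0 0 0 0.003 0 0 186;0 0 0 0.003 0 0 186"}}

```text
clock: 14.45
position: [0.5152, -0.0725, 0.036]
tcp_rot: [-3.136, -0.185, 0.004]
force: [-7.7, -1.3, 4.9]
finger_gap: 0.025
grasp_force: 3.6
```

```bash
python3 -c "
from h import *
inrack();print(sense()['force']);np.save('T6.npy',wristT())
cv2.imwrite('pics/w6.png',read_camera('wrist')[:,:,::-1])"
```

```text
rackxy [-0.0452 -0.027 ]
[-7.69095423 -1.28021887  4.89396312]
```

View pics/w6.png

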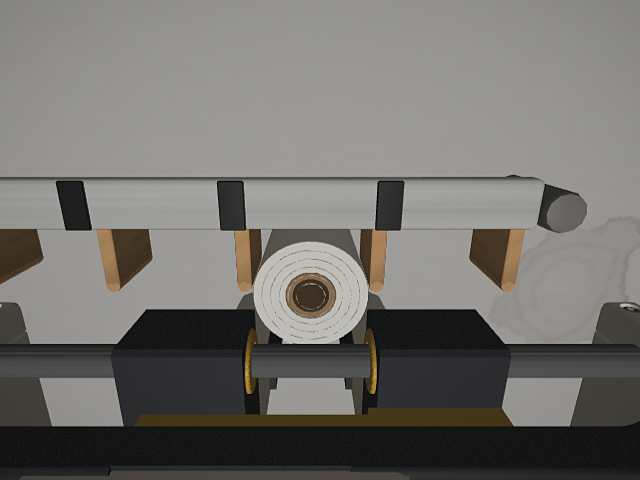

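The push force rose to 7.7 N with the tool at rack x -45 mm. The roll at (311,294) sits centred in the third gap, so it is home. I back off straight and check.

Call:
{"api": "arm_command", "payload": {"plan": "0 0 0 -0.002 0 0 186;0 0 0 -0.004 0 0 186;0 0 0 -0.01 0 0 186;0 0 0 -0.02 0 0 186;0 0 0 -0.035 0 0 186;0 0 0 -0.055 0 0 186;0 0 0 -0.06 0 -0.04 186;0 0 0 -0.06 0 -0.08 186;0 0 0 -0.06 0 -0.12 186;0 0 0 -0.06 0 -0.12 186;0 0 0 -0.06 0 -0.12 186"}}

```text
clock: 15.42
position: [0.4582, -0.0792, 0.158]
tcp_rot: [-3.135, -0.187, -0.008]
force: [0.8, 0.1, -0.7]
finger_gap: 0.0249
grasp_force: 0.0
```

```bash
python3 -c "
from h import *
T=wristT();im=read_camera('wrist')[:,:,::-1].copy()
o,xd,yd=rack()[:3];M=np.c_[xd,yd]
g=cv2.GaussianBlur(cv2.cvtColor(im,cv2.COLOR_BGR2GRAY),(3,3),0)
hc=cv2.HoughCircles(g,cv2.HOUGH_GRADIENT,1,60,param1=100,param2=25,minRadius=22,maxRadius=45)
print([(c.round(0),(M.T@(cast('wrist',c[:2],.057,T)[:2]-o)-[.0008,.0015]).round(4)) for c in hc[0][:5]])
cv2.imwrite('pics/w7.png',im)"
```

```text
[(array([308., 118.,  36.], dtype=float32), array([-0.0195, -0.024 ])), (array([588., 306.,  30.], dtype=float32), array([-0.1463, -0.2229]))]
```

View pics/w7.png

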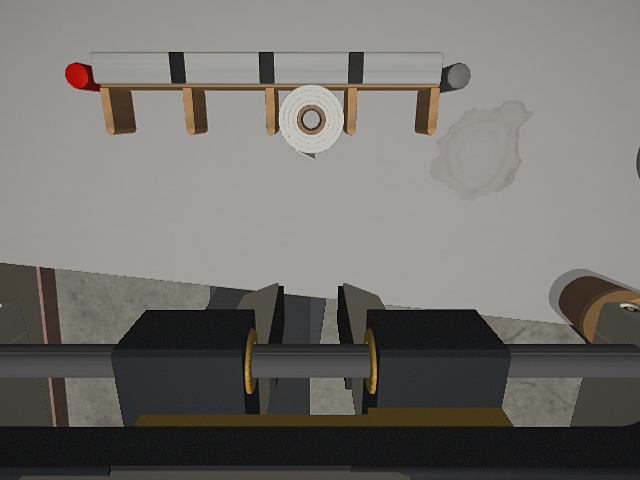

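The roll stands upright at (311,119), in the third gap from the red post, against the board at rack x ≈ -20 mm, y ≈ -26 mm.

```bash
python3 -c "
from rig import *
print(finish_job())"
```

```text
the job is handed in; nothing more can be done
None
```

I ran the closed fingertips along the rail from the red-post end, stopped over the third gap, then pushed the till roll upright into that gap against the back board, and handed the job in at about 15.5 s on the robot clock; no verdict was returned.

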